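# Tare the bowl on the bench scale, then weigh the brass knob

## Task

Set the empty steel bowl upright in the middle of the scale's pan and let go of it, then press the round tare key on the scale's sloping console fully down, with nothing in the bowl and nothing else on the pan. After that, put the brass knob (the waisted one with a head, not the plain slug) into the bowl without dropping it in from a height, and leave it there, with the bowl still in the middle of the pan. Do not bump the lamp over the console, do not press the key before the bowl is in place or once the knob is in it, and leave the slug and the file where they are.

Things in the scene. Friction and masses are not known exactly. Their poses are not given: they have to be found in the camera images.
- bowl_center (a point): Small open steel bowl, plain, round: 64 mm outer diameter at the rim, 36 mm high, wall 3 mm, inner floor 4 mm above its underside, foot 50 mm across (the outside widens to 62 mm within the lowest 8 mm, then is nearly upright), 80 g. This point is on its axis, half-way up (18 mm above its underside); z is its axis, up. It can be gripped across its outside.
- knob_center (a point): Turned brass knob standing on its flange, 64 mm tall, about 130 g: flange 30 mm diameter and 10 mm high, waist 14 mm diameter, cylindrical head 22 mm diameter from 44 to 64 mm above its underside. This point is on its axis, half-way up (32 mm above its underside); z is its axis, head upward.
- pan (a point): Middle of the top face of the scale's square steel pan, 120 x 120 mm, level, 54 mm above the bench; axes are the scale's: x points to the scale's back, y to its left (seen from the robot), z up. The scale is fixed, 160 mm deep, the pan on its left part, a grey console 110 mm wide on its right part; the console's face slopes at 35 degrees, facing up and toward the scale's front (-x), and its highest part is 82 mm above the bench.
- tare_top (a point): Centre of the top of the tare key: the only key, a round white push button 26 mm in diameter in a black housing on the console's sloping face, 49 mm ahead of the pan's middle, 155 mm to its right and about 65 mm above the bench. z of this point is the key's outward axis, 35 degrees from vertical, leaning to the scale's front (-x); its y is the scale's y. It is pressed along -z.
- tare (a joint): Travel of the tare key: 0 up, 0.006 m fully down; a spring brings it back up; fully down takes about 5 N. It counts as pressed beyond 0.0045 m.
- hood_front (a point): Middle of the lower front edge of the lamp's hood: a black flat hood 90 mm wide (along y), 85 mm deep (reaching from this edge to +x, the scale's back) and 32 mm thick, level, its underside 162 mm above the bench, its front edge 5 to 16 mm behind the tare key's middle. It leaves no room for a gripper standing vertically on the key; a tool tilted like the key's axis, coming from the scale's front, fits under it. Axes as the scale's.
- lamp: The fixed lamp that carries the hood. Origin: underside of its round foot (90 mm diameter), 195 mm behind the hood's front edge; a steel stem 14 mm thick rises from the foot to 197 mm and runs forward to the hood.
- bowl: The bowl again, origin at the centre of its underside.
- knob: The knob again, origin at the centre of its underside.
- scale: The whole scale, origin on the bench under its middle (70 mm to the right of the pan's middle), axes as for the pan.
- slug: Bystander: plain brass cylinder 28 mm diameter, 30 mm tall, standing. Origin at the centre of its underside. Leave it alone.
- file: Bystander: small file lying flat, 170 mm long with a wooden handle 18 mm thick along its x axis; origin near its middle, on the bench. Leave it alone.

How it is judged:
By the outcome, as a careful person would: the job done as asked, in the order asked, and still so for the second after the job is handed in, with the robot touching nothing.
It also fails if it takes over 72 s, if anything falls off the work surface, if the arm or the gripper's body presses on something with over 40 N, if the wrist force passes 120 N, or if a joint passes its speed limit or range.

## Robot

A 6-joint arm with a two-finger parallel gripper is mounted at the origin on the work surface. World frame = base frame: x ahead of the robot, y to its left, z up, the work surface at z = 0. Lengths are in m, angles in rad, forces in N, time in s.
With the tool pointing down it reaches from about 0.375 to 0.9 m from the base axis. Payload 3.1 kg.
Tool frame: the origin (TCP) lies at the very end of the fingers, on their centre line; the grasp point (between the pads) lies 19 mm behind it; z points along the fingers, y is the line along which they close (so a half turn about z gives the same grasp; the last joint's range is limited). The gripper opens to 85 mm and grips with 20 to 120 N. Pads are 22 mm wide; open, the fingers measure 114 mm over their backs; the gripper's body (76 mm by 85 mm) begins 54 mm behind the grasp point. The pads swing forward as they close: fully open they stand 13 mm farther back than shut.
Start: joints at [-1.3, 0.527, 1.433, -0, 1.181, -0.178], TCP at [0.271, -0.563, 0.231] pointing down, gripper open.
Joint ranges: [-3.08, 3.08], [-0.75, 2.2], [0.22, 2.44], [-1.43, 4.57], [0, 2.65], [-2.85, 2.85]. Speed limits (rad/s): [2.79, 2.79, 3.14, 3.14, 3.14, 3.14].

## Interface

Orientations are given as a unit quaternion [x, y, z, w].
In Python, from rig import r gives the robot as it stands. The module is installed in compiled form; this text tells all that it offers.
- The arm moves only by the shell command python3 -m creep 'ROWS' [FORCE]. ROWS is JSON, a list of rows, each a list of 7 numbers: the closure, from 0 (fully open) to 1 (shut), then the shift along the tool's x, y, z in m, then the turn, a rotation vector about the tool's x, y, z in rad. A call has 1 to 20 rows; each row is the pose to reach, as a shift and turn from the pose commanded when the call began, along the tool's axes at that moment; what a row does not reach only later rows make up. A row lasts 1/12 s, in which the tool goes at most 41.7 mm and 7.16 degrees, less where a joint would pass 70% of its speed; a pose out of reach is approached as far as the arm can. A call with a gripper value outside its range is refused whole. The fingers move at their own pace and stop on an object; FORCE is the grip in N (left out, the last holds). Time passes only in rows, so rows that repeat a pose let the fingers close. It gives the time, the measured TCP pose, the force, the opening and the grip force at its end, in the units of the state.
- r.read_state(): the state, without advancing time (a new reading comes with each control period).
- r.grab_frame(name): name is "scene" or "top" or "wrist"; returns a dict with "img" (480x640x3 uint8, blue, green, red), "fov_y" (degrees; the focal length in pixels is half the picture's height over the tangent of half this angle, whatever the lens; pixels are square), "cx", "cy" (the principal point, pixels), "dist" ([k1, k2, p1, p2, k3] as OpenCV has them; the pictures are not rectified), "R" (3x3) and "t" (3): a world point X has camera coordinates R X + t; the wrist camera has in their place "hand_eye" (4x4, takes a point from camera to tool coordinates, whose origin is the TCP and whose axes are the flange's). Camera axes: x right, y down, z forward; pixel columns grow to the right and rows downward; lengths in m; the calibration is good to about 2 mm. A picture is of the moment at which its call begins: read the wrist's pose just before it. There is no depth.
- r.finish_job(): hands the job in; it is judged then, once.
The state is a dict: "time": time; "joint_positions": joint angles; "qvel": joint speeds; "tau": joint torques, N m; "tcp_pos": TCP position; "tcp_rot": TCP orientation; "force": force on the tool from outside, world axes, zero at the start; "torque": the same for the moment, N m; "grip_width": finger opening in m; "gripper_force": force on a finger pad.
Only numpy, scipy, OpenCV 4.12 (cv2) and the standard library are available. Lean on these libraries where they do the work, as an engineer would, in place of code of your own. Each camera call takes 0.05 s, during which the arm holds its last target. There are 200 camera calls.

## Working session

There is one attempt and no reset: what is moved stays moved. The work goes in short steps, Python scripts to look and compute and a shell command to move; the robot and the scene stay as the last step left them, time stands still between calls to the robot, and variables do not carry over. Pictures are saved under pics/ and viewed, at most 10 in all, crops included, and the job is handed in when it is done.

```bash
mkdir -p pics; python3 - <<'E'
from rig import r
import cv2
s=r.read_state();print(s['time'],s['tcp_pos'],s['tcp_rot'],s['grip_width'])
for n in("scene","top"):
    f=r.grab_frame(n);cv2.imwrite(f'pics/{n}.png',f['img']);print(n,f['fov_y'],f['dist'],f['R'],f['t'])
E
```

```text
0.0 [ 0.27103872 -0.56239315  0.23033205] [ 9.74923877e-01  2.22536030e-01 -2.99259892e-05 -1.07163776e-03] 0.08552123354040715
scene 55.50050445049968 [-0.10587307  0.          0.          0.          0.        ] [[ 0.68414296  0.72934209 -0.00292079]
 [ 0.61311746 -0.57728075 -0.53929019]
 [-0.39501315  0.3671608  -0.84211493]] [-0.41790095 -0.31540197  1.34942829]
top 53.328283263804714 [-0.02014454  0.          0.          0.          0.        ] [[-0.10150396 -0.99482362  0.00478748]
 [-0.9744171   0.09844956 -0.2020371 ]
 [ 0.20051995 -0.02517257 -0.97936617]] [0.04853126 0.64611936 0.90839256]
```

View pics/scene.png

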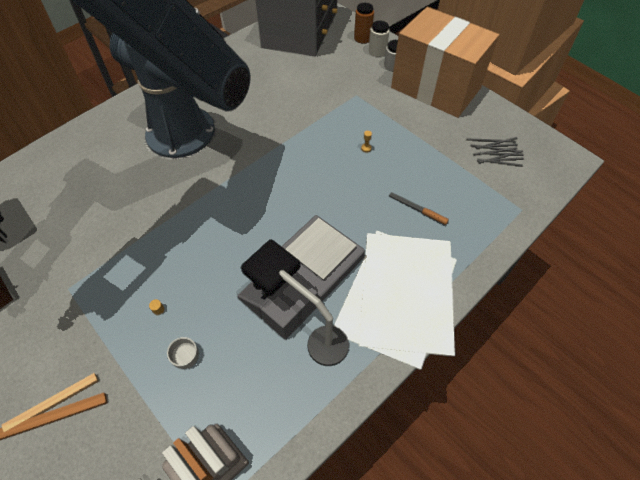

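View pics/top.png

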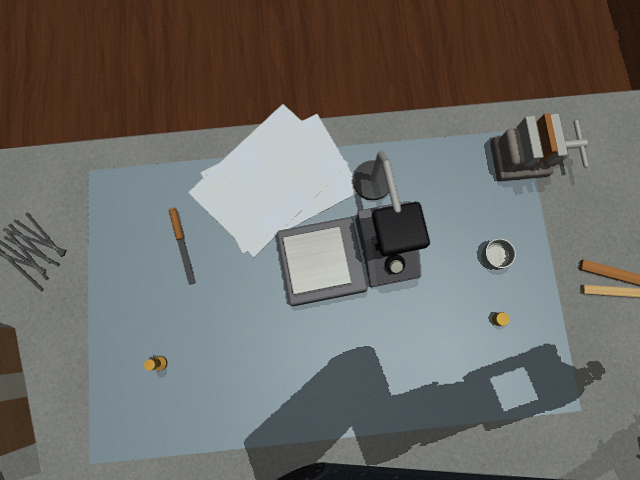

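The top view shows the bowl at about (498,254), the slug at (501,319), the pan at (317,260), the key at (396,266), the hood at (402,227) and the knob at (155,364). The next step is an enlarged crop.

```bash
cat > h.py <<'E'
import numpy as np, cv2
from rig import r
from scipy.spatial.transform import Rotation as Ro
def K(f):
    F=240/np.tan(np.radians(f['fov_y']/2)); return np.array([[F,0,f['cx']],[0,F,f['cy']],[0,0,1.]])
def RT(f,s=None):
    if 'R' in f: return np.array(f['R']),np.array(f['t'])
    T=np.eye(4);T[:3,:3]=Ro.from_quat(s['tcp_rot']).as_matrix();T[:3,3]=s['tcp_pos']
    M=np.linalg.inv(T@np.array(f['hand_eye']));return M[:3,:3],M[:3,3]
def w(f,uv,z,s=None):
    R,t=RT(f,s);p=cv2.undistortPoints(np.array([[uv]],float),K(f),np.array(f['dist'],float))[0,0]
    d=R.T@np.array([p[0],p[1],1]);c=-R.T@t;return c+d*(z-c[2])/d[2]
def px(f,X,s=None):
    R,t=RT(f,s);return cv2.projectPoints(np.array([X],float),cv2.Rodrigues(R)[0],t,K(f),np.array(f['dist'],float))[0][0,0]
E
python3 - <<'E'
from h import *
f=r.grab_frame("top");i=f['img']
a=cv2.resize(i[195:315,270:430],None,fx=5,fy=5,interpolation=2);cv2.imwrite('pics/a.png',a)
b=np.hstack([cv2.resize(i[225:335,470:530],None,fx=5,fy=5,interpolation=2),cv2.resize(i[310:420,120:200],None,fx=5,fy=5,interpolation=2)]);cv2.imwrite('pics/b.png',b);print(b.shape)
g=r.grab_frame("scene")
for n,uv,z in(("bowl rim",(498,254),.036),("pan",(317,260),.054),("key",(396,266),.065),("knob",(155,364),.064),("hoodtop",(402,227),.194)):print(n,w(f,uv,z),px(g,w(f,uv,z)))
E
```

```text
(550, 700, 3)
bowl rim [ 0.58471616 -0.37355057  0.036     ] [181.42228638 350.42393974]
pan [0.60750958 0.00535287 0.054     ] [319.04813005 248.16783361]
key [ 0.57746258 -0.15207368  0.065     ] [258.13713102 278.66025736]
knob [0.43411733 0.33834567 0.064     ] [364.05477311 136.1968476 ]
hoodtop [ 0.62880491 -0.15028056  0.194     ] [267.90972131 264.49790422]
```

View pics/a.png

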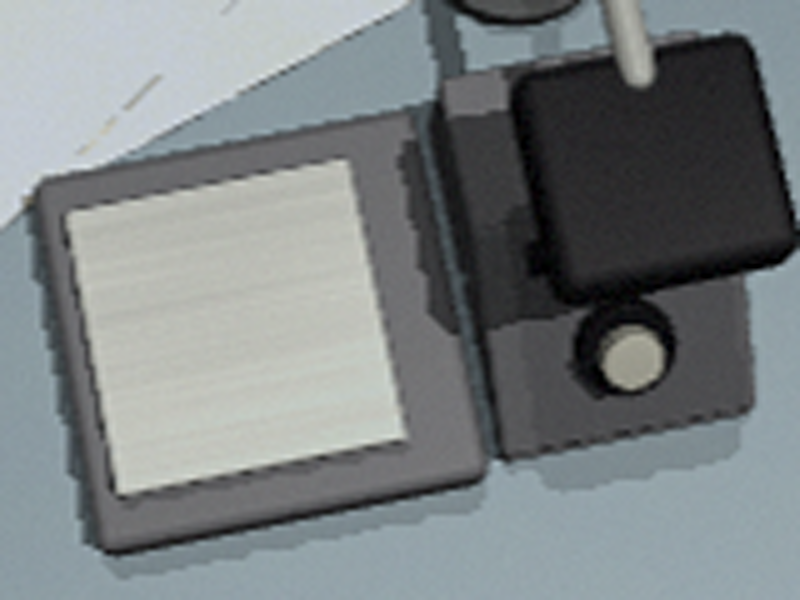

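View pics/b.png

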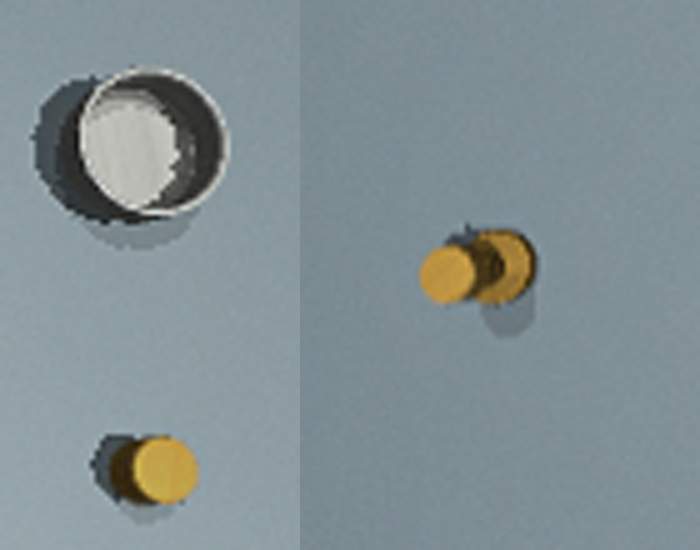

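Pan corners in the crop are (66,211), (347,160), (408,438) and (118,494). The key top is at (635,358), the hood's lower front edge runs from about (575,303) to (792,262), the bowl rim is centred at (153,141), and the knob head is at (448,275).

```bash
python3 - <<'E'
from h import *
f=r.grab_frame("top")
c=lambda u,v,x0=270,y0=195:((u-2)/5+x0,(v-2)/5+y0)
P=np.array([w(f,c(*p),.054) for p in((66,211),(347,160),(408,438),(118,494))])
print(P,P.mean(0),[np.linalg.norm(P[i]-P[i-1]) for i in range(4)])
x=P[0]+P[1]-P[2]-P[3];y=P[0]+P[3]-P[1]-P[2];print('yaw',np.degrees([np.arctan2(x[1],x[0]),np.arctan2(-y[0],y[1])]))
a=np.arctan2(x[1],x[0])/2+np.arctan2(-y[0],y[1])/2
S=Ro.from_euler('z',a).as_matrix()
print('key pred',P.mean(0)+S@[-.049,-.155,.011],'meas',w(f,c(635,358),.065))
print('hood',w(f,c(575,303),.162),w(f,c(792,262),.162))
print('bowl',w(f,c(153,141,470,225),.036),'knob',w(f,c(148,275,120,310),.064),'slug',w(f,c(165,470,470,225),.03))
s=r.read_state();R=Ro.from_quat(s['tcp_rot']).as_matrix()
d=w(f,c(153,141,470,225),.036)-s['tcp_pos'];print(R,R.T@d)
E
```

```text
[[ 0.66284849  0.07086668  0.054     ]
 [ 0.67268577 -0.04691087  0.054     ]
 [ 0.55522245 -0.05914301  0.054     ]
 [ 0.54453134  0.05975409  0.054     ]] [0.60882201 0.00614172 0.054     ] [np.float64(0.11883786444955645), np.float64(0.11818765394200333), np.float64(0.11809850388842376), np.float64(0.1193767993435208)]
yaw [5.65445248 4.95724471]
key pred [ 0.57436516 -0.15272528  0.065     ] meas [ 0.57693573 -0.15322731  0.065     ]
hood [ 0.58655206 -0.11776632  0.162     ] [ 0.59362112 -0.19881166  0.162     ]
bowl [ 0.58676848 -0.37862043  0.036     ] knob [0.43409125 0.34962754 0.064     ] slug [ 0.45158466 -0.36208255  0.03      ]
[[ 9.00964471e-01  4.33892788e-01 -2.66793516e-04]
 [ 4.33892831e-01 -9.00963959e-01  9.77221273e-04]
 [ 1.83637921e-04 -9.96201441e-04 -9.99999487e-01]] [ 0.36425532 -0.02876291  0.19493051]
```

```bash
python3 -m creep '[[0,0.364,-0.029,0.06,0,0,0],[0,0.364,-0.029,0.06,0,0,0],[0,0.364,-0.029,0.06,0,0,0],[0,0.364,-0.029,0.06,0,0,0],[0,0.364,-0.029,0.06,0,0,0],[0,0.364,-0.029,0.06,0,0,0],[0,0.364,-0.029,0.06,0,0,0],[0,0.364,-0.029,0.06,0,0,0],[0,0.364,-0.029,0.06,0,0,0],[0,0.364,-0.029,0.06,0,0,0],[0,0.364,-0.029,0.06,0,0,0],[0,0.364,-0.029,0.06,0,0,0],[0,0.364,-0.029,0.06,0,0,0],[0,0.364,-0.029,0.06,0,0,0]]' 30
python3 - <<'E'
from h import *
s=r.read_state();f=r.grab_frame("wrist");cv2.imwrite('pics/w1.png',f['img'])
print(s['joint_positions'],px(f,[.5868,-.3786,.036],s),f['hand_eye'])
E
```

```text
time: 1.42
tcp_pos: [0.5853, -0.3803, 0.1717]
tcp_rot: [0.975, 0.221, -0.0, 0.0]
force: [0.2, 0.3, -0.3]
grip_width: 0.0857
gripper_force: 0.0
[-7.35786687e-01  6.89847925e-01  1.28644912e+00 -3.09541811e-04
  1.16513115e+00  3.88517156e-01] [317.85803656 222.57374077] [[ 6.01953395e-04 -9.44862133e-01 -3.27467842e-01  8.42748797e-02]
 [ 9.99999775e-01  6.66135113e-04 -8.38329167e-05 -1.17176749e-04]
 [ 2.97348376e-04 -3.27467718e-01  9.44862321e-01 -1.42461057e-01]
 [ 0.00000000e+00  0.00000000e+00  0.00000000e+00  1.00000000e+00]]
```

View pics/w1.png

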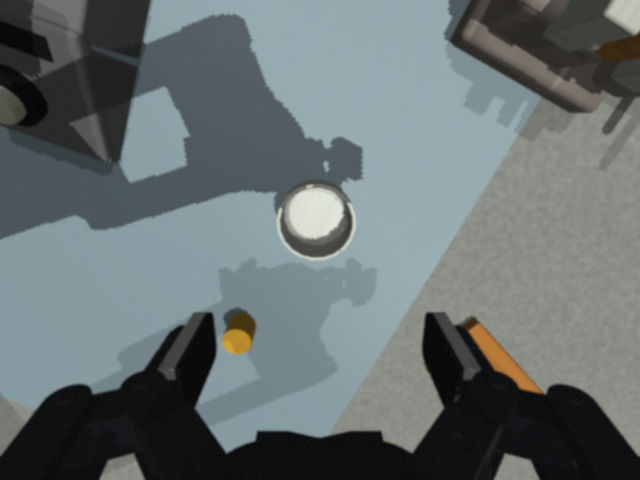

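The bowl rim is centred at (316,221), against a predicted (318,223), so the estimate is good to about 1 mm. I'll descend with a small correction and grip.

```bash
python3 -m creep '[[0,0.003,-0.002,0.04,0,0,0],[0,0.003,-0.002,0.08,0,0,0],[0,0.003,-0.002,0.12,0,0,0],[0,0.003,-0.002,0.15,0,0,0],[0,0.003,-0.002,0.169,0,0,0],[0,0.003,-0.002,0.169,0,0,0],[0,0.003,-0.002,0.169,0,0,0],[0.5,0.003,-0.002,0.169,0,0,0],[0.5,0.003,-0.002,0.169,0,0,0],[0.5,0.003,-0.002,0.169,0,0,0],[0.5,0.003,-0.002,0.169,0,0,0],[0.5,0.003,-0.002,0.169,0,0,0],[0.5,0.003,-0.002,0.169,0,0,0],[0.5,0.003,-0.002,0.169,0,0,0]]' 30
```

```text
time: 2.63
tcp_pos: [0.5897, -0.3775, 0.0054]
tcp_rot: [0.975, 0.223, 0.001, 0.002]
force: [-1.3, -0.7, 6.8]
grip_width: 0.0629
gripper_force: 33.4
```

```bash
python3 -m creep '[[0.5,0,0,-0.02,0,0,0],[0.5,0,0,-0.06,0,0,0],[0.5,0,0,-0.1,0,0,0],[0.5,0,0,-0.14,0,0,0],[0.5,0,0,-0.18,0,0,0],[0.5,0,0,-0.22,0,0,0],[0.5,0,0,-0.26,0,0,0],[0.5,0.015,-0.028,-0.26,0,0,0],[0.5,0.031,-0.058,-0.26,0,0,0],[0.5,0.048,-0.088,-0.26,0,0,0],[0.5,0.065,-0.119,-0.26,0,0,0],[0.5,0.082,-0.15,-0.26,0,0,0],[0.5,0.099,-0.181,-0.26,0,0,0],[0.5,0.116,-0.212,-0.26,0,0,0],[0.5,0.133,-0.243,-0.26,0,0,0],[0.5,0.15,-0.274,-0.26,0,0,0],[0.5,0.166,-0.304,-0.26,0,0,0],[0.5,0.18,-0.33,-0.26,0,0,0],[0.5,0.184,-0.337,-0.26,0,0,0],[0.5,0.184,-0.337,-0.26,0,0,0]]'
python3 - <<'E'
from h import *
s=r.read_state();f=r.grab_frame("wrist");g=r.grab_frame("top");cv2.imwrite('pics/w2.png',np.hstack([cv2.resize(f['img'],(500,375)),cv2.resize(g['img'][200:310,270:350],(273,375))]))
print(s['tcp_pos'],s['tcp_rot'],s['grip_width'],[px(f,P,s) for P in ([.6088,.0061,.054],[.6628,.0709,.054],[.6727,-.0469,.054])])
E
```

```text
time: 4.3
tcp_pos: [0.6077, 0.0101, 0.263]
tcp_rot: [0.974, 0.224, 0.001, 0.0]
force: [-0.2, -0.3, -1.2]
grip_width: 0.0629
gripper_force: 33.4
[0.60767468 0.01013422 0.2630495 ] [9.74477583e-01 2.24484261e-01 5.04729602e-04 3.75260635e-05] 0.06291560529971504 [array([323.19604885, 204.41749125]), array([285.80646436, 122.6207842 ]), array([402.49064456, 169.49061835])]
```

View pics/w2.png

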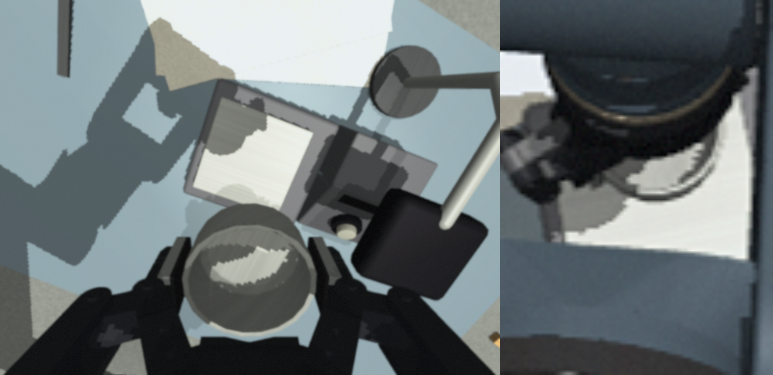

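The far pan corners in the wrist view scale to (288,124) and (401,166), against predictions of (286,123) and (402,169). The bowl sits level and centred between the fingers. I'll lower it now.

```bash
python3 -m creep '[[0.5,0,0.004,0.03,0,0,0],[0.5,0,0.004,0.06,0,0,0],[0.5,0,0.004,0.09,0,0,0],[0.5,0,0.004,0.12,0,0,0],[0.5,0,0.004,0.15,0,0,0],[0.5,0,0.004,0.17,0,0,0],[0.5,0,0.004,0.185,0,0,0],[0.5,0,0.004,0.194,0,0,0],[0.5,0,0.004,0.197,0,0,0],[0.5,0,0.004,0.199,0,0,0],[0.5,0,0.004,0.199,0,0,0]]'
```

```text
time: 5.32
tcp_pos: [0.6104, 0.0031, 0.0639]
tcp_rot: [0.975, 0.222, 0.001, 0.0]
force: [-0.6, -0.2, -0.1]
grip_width: 0.063
gripper_force: 33.4
```

```bash
python3 -m creep '[[0.5,0,0,0.002,0,0,0],[0.5,0,0,0.004,0,0,0],[0.5,0,0,0.0055,0,0,0],[0.5,0,0,0.0055,0,0,0]]'
```

```text
time: 5.65
tcp_pos: [0.6104, 0.0038, 0.0594]
tcp_rot: [0.975, 0.223, 0.001, 0.001]
force: [-0.9, -0.1, 5.0]
grip_width: 0.0632
gripper_force: 33.8
```

```bash
python3 -m creep '[[0.2,0,0,0,0,0,0],[0,0,0,0,0,0,0],[0,0,0,0,0,0,0],[0,0,0,0,0,0,0],[0,0,0,0,0,0,0],[0,0,0,-0.02,0,0,0],[0,0,0,-0.05,0,0,0],[0,0,0,-0.09,0,0,0],[0,0,0,-0.13,0,0,0],[0,-0.03,0,-0.17,0,0,0],[0,-0.06,0,-0.2,0,0,0],[0,-0.06,0,-0.2,0,0,0],[0,-0.06,0,-0.2,0,0,0]]'
python3 - <<'E'
from h import *
s=r.read_state();f=r.grab_frame("wrist");cv2.imwrite('pics/w3.png',f['img'])
print(s['joint_positions'],s['tcp_pos'],s['tcp_rot'],px(f,[.6088,.0061,.09],s),px(f,[.5744,-.153,.065],s),[px(f,P,s) for P in ([.6628,.0709,.054],[.6727,-.0469,.054],[.5552,-.0591,.054],[.5445,.0598,.054])])
E
```

```text
time: 6.73
tcp_pos: [0.5556, -0.0228, 0.2605]
tcp_rot: [0.975, 0.222, 0.002, 0.001]
force: [1.0, -0.4, 0.1]
grip_width: 0.0858
gripper_force: 0.0
[-2.41957586e-01  3.98383226e-01  1.57657726e+00 -5.35730325e-05
  1.16172594e+00  8.81414887e-01] [ 0.55555122 -0.02279055  0.26051363] [0.97507539 0.22186023 0.00218086 0.00112348] [314.87357922 143.98387636] [445.57716823 246.44711671] [array([274.20926898,  49.29845227]), array([399.1394367 , 101.34486811]), array([351.24253839, 220.62329031]), array([235.49364115, 178.56254419])]
```

View pics/w3.png

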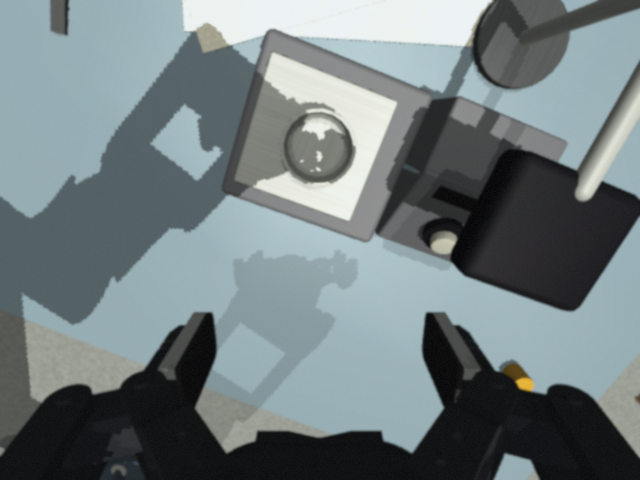

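The bowl stands on the pan, with its rim centred at about (320,147). The pan corners fall near their predictions, so it is perhaps 4–5 mm right of the middle. The key is at (443,241) against a predicted (446,246). I'll check the bowl's centring again once the arm is away.

```bash
cat >> h.py <<'E'
A=np.radians(5.3);S=Ro.from_euler('z',A).as_matrix()
def rel(p,Rt,s=None):
    s=s or r.read_state();R=Ro.from_quat(s['tcp_rot']).as_matrix()
    return np.round(R.T@(np.array(p)-s['tcp_pos']),4),np.round(Ro.from_matrix(R.T@Rt).as_rotvec(),4)
q,b=np.sin(np.radians(35)),np.cos(np.radians(35))
RK=S@np.array([[0,b,q],[1,0,0],[0,q,-b]])
E
python3 - <<'E'
from h import *
print(np.linalg.det(RK));
for p in([.50,-.10,.23],[.53,-.157,.1305]):print(rel(p,RK))
E
```

```text
0.9999999999999998
(array([-0.084 ,  0.0459,  0.0285]), array([-0.5305,  0.3696, -1.1758]))
(array([-0.0818,  0.1101,  0.1281]), array([-0.5305,  0.3696, -1.1758]))
```

```bash
python3 -m creep '[[0.5,-0.03,0.012,0,-0.045,0.031,-0.1],[0.8,-0.06,0.025,0.01,-0.09,0.062,-0.2],[1,-0.084,0.046,0.028,-0.531,0.37,-1.176],[1,-0.084,0.046,0.028,-0.531,0.37,-1.176],[1,-0.084,0.046,0.028,-0.531,0.37,-1.176],[1,-0.084,0.046,0.028,-0.531,0.37,-1.176],[1,-0.084,0.046,0.028,-0.531,0.37,-1.176],[1,-0.084,0.046,0.028,-0.531,0.37,-1.176],[1,-0.084,0.046,0.028,-0.531,0.37,-1.176],[1,-0.084,0.046,0.028,-0.531,0.37,-1.176],[1,-0.084,0.046,0.028,-0.531,0.37,-1.176],[1,-0.084,0.046,0.028,-0.531,0.37,-1.176],[1,-0.084,0.046,0.028,-0.531,0.37,-1.176],[1,-0.083,0.075,0.07,-0.531,0.37,-1.176],[1,-0.082,0.11,0.128,-0.531,0.37,-1.176],[1,-0.082,0.11,0.128,-0.531,0.37,-1.176],[1,-0.082,0.11,0.128,-0.531,0.37,-1.176],[1,-0.082,0.11,0.128,-0.531,0.37,-1.176],[1,-0.082,0.11,0.128,-0.531,0.37,-1.176]]'
python3 - <<'E'
from h import *
s=r.read_state();f=r.grab_frame("wrist");g=r.grab_frame("scene");h=r.grab_frame("top")
i=cv2.resize(f['img'],(400,300));z=lambda c:cv2.resize(c,(400,300),interpolation=2)
cv2.imwrite('pics/c.png',np.vstack([np.hstack([i,z(g['img'][205:295,260:380])]),np.hstack([z(h['img'][205:295,260:380]),z(f['img'][120:360,160:480])])]))
print(s['joint_positions'],s['tcp_pos'],s['tcp_rot'],rel([.5757,-.153,.065],RK,s))
print('scene pan z.09 at centre',px(g,[.6088,.0061,.09]),[px(g,P) for P in ([.6628,.0709,.054],[.6727,-.0469,.054],[.5552,-.0591,.054],[.5445,.0598,.054])],'top',px(h,[.6088,.0061,.09]),'key wrist',px(f,[.5757,-.153,.065],s))
E
```

```text
time: 8.37
tcp_pos: [0.5291, -0.1586, 0.1238]
tcp_rot: [0.645, 0.704, 0.22, 0.198]
force: [0.6, 0.6, 0.8]
grip_width: 0.0001
gripper_force: 0.0
[-0.72999484  0.56689701  2.11699564  1.52043304  0.43038202 -2.23690075] [ 0.52909996 -0.1586293   0.12377541] [0.64508036 0.70437488 0.22042029 0.19784402] (array([0.0011, 0.0054, 0.075 ]), array([-0.0095, -0.003 , -0.0056]))
scene pan z.09 at centre [319.64940265 240.08755197] [array([355.58847445, 246.45723908]), array([321.97182267, 279.93153899]), array([283.54302839, 250.39331005]), array([317.62794487, 218.97029312])] top [316.31304347 256.50593214] key wrist [327.88339845 251.67842274]
```

View pics/c.png

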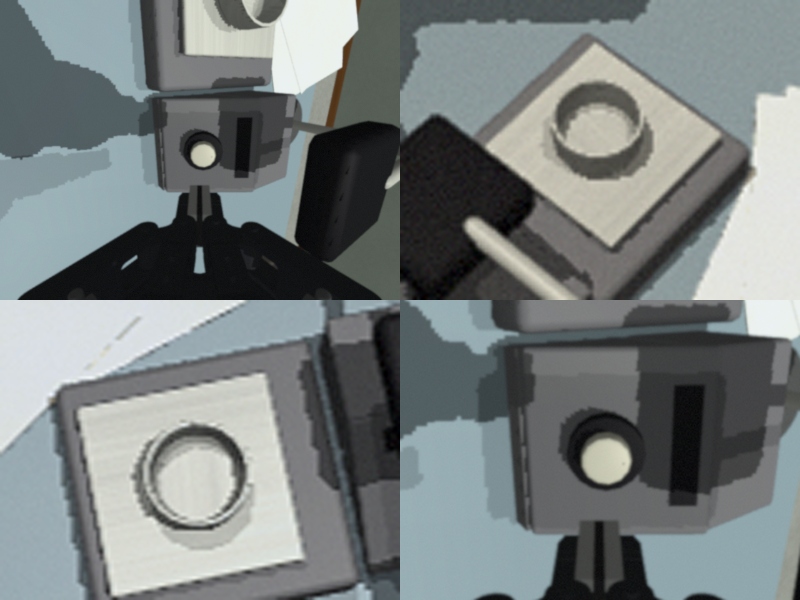

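The wrist view shows the key at (325,246), against a predicted (328,252). The top and scene crops put the bowl within about 3 mm of the pan's middle. I'll approach and press, with a 4 mm sideways correction.

```bash
python3 -m creep '[[1,0.004,0.0045,0.02,0,0,0],[1,0.004,0.0045,0.045,0,0,0],[1,0.004,0.0045,0.062,0,0,0],[1,0.004,0.0045,0.07,0,0,0],[1,0.004,0.0045,0.07,0,0,0],[1,0.004,0.0045,0.07,0,0,0]]'
python3 - <<'E'
from h import *
s=r.read_state();print(rel([.576,-.150,.065],RK,s))
E
```

```text
time: 9.02
tcp_pos: [0.5727, -0.1475, 0.076]
tcp_rot: [0.642, 0.706, 0.222, 0.202]
force: [-0.3, 0.4, -0.5]
grip_width: -0.0001
gripper_force: 0.0
(array([-0.0029, -0.0038,  0.0108]), array([-0.0012, -0.0019,  0.0025]))
```

```bash
python3 -m creep '[[1,-0.002,-0.0035,0.004,0,0,0],[1,-0.002,-0.0035,0.008,0,0,0],[1,-0.002,-0.0035,0.012,0,0,0],[1,-0.002,-0.0035,0.015,0,0,0],[1,-0.002,-0.0035,0.017,0,0,0],[1,-0.002,-0.0035,0.017,0,0,0]]'
python3 - <<'E'
from h import *
s=r.read_state();print(rel([.576,-.150,.065],RK,s),RK.T@s['force'])
E
```

```text
time: 9.52
tcp_pos: [0.5788, -0.1499, 0.0612]
tcp_rot: [0.643, 0.705, 0.222, 0.203]
force: [-11.4, -0.6, 18.6]
grip_width: -0.0
gripper_force: 10.6
(array([ 0.0002, -0.0001, -0.0047]), array([-0.0001,  0.0001, -0.0003])) [  0.47722561   1.35772135 -21.7681827 ]
```

```bash
for i in 1 2 3 4 5 6; do python3 -m creep '[[1,0,0,-0.002,0,0,0],[1,0,0,-0.002,0,0,0]]' >/dev/null; python3 - <<'E'
from h import *
s=r.read_state();print(rel([.576,-.150,.065],RK,s)[0][2],(RK.T@s['force'])[2])
E
done
```

```text
-0.0038 -3.8247043000512244
-0.0025 -4.338681524944293
-0.0009 -2.732176782269438
0.001 -2.120444084051754
0.003 -0.34380949255553966
0.0051 0.0016401300015367012
```

The force profile shows about 6 mm of spring travel with the stop reached, so the key was fully pressed. I'll retreat along its axis and go to the knob.

```bash
python3 -m creep '[[1,0,0,-0.03,0,0,0],[1,0,0,-0.06,0,0,0],[1,0,0,-0.09,0,0,0],[1,0,0,-0.12,0,0,0],[1,0,0,-0.15,0,0,0],[1,0,0,-0.15,0,0,0],[1,0,0,-0.15,0,0,0]]'
cat >> h.py <<'E'
def RD(deg):
    c,d=np.cos(np.radians(deg)),np.sin(np.radians(deg));return np.array([[c,d,0],[d,-c,0],[0,0,-1.]])
E
python3 - <<'E'
from h import *
for p in([.46,.05,.25],[.43,.30,.2]):print(rel(p,RD(60)))
E
```

```text
time: 11.1
tcp_pos: [0.4873, -0.1595, 0.1932]
tcp_rot: [0.642, 0.705, 0.222, 0.203]
force: [0.4, -0.2, -0.2]
grip_width: -0.0004
gripper_force: 0.0
(array([ 0.211 ,  0.0265, -0.0514]), array([ 0.592 , -0.1859,  0.5974]))
(array([ 0.4628, -0.0074, -0.0149]), array([ 0.592 , -0.1859,  0.5974]))
```

```bash
python3 -m creep '[[0.6,0.03,0.004,-0.008,0.08,-0.025,0.08],[0,0.06,0.008,-0.016,0.16,-0.05,0.16],[0,0.09,0.012,-0.024,0.24,-0.075,0.24],[0,0.12,0.016,-0.032,0.32,-0.1,0.32],[0,0.15,0.02,-0.04,0.4,-0.125,0.4],[0,0.18,0.024,-0.048,0.48,-0.15,0.48],[0,0.211,0.026,-0.051,0.592,-0.186,0.597],[0,0.25,0.02,-0.045,0.592,-0.186,0.597],[0,0.29,0.015,-0.04,0.592,-0.186,0.597],[0,0.33,0.01,-0.035,0.592,-0.186,0.597],[0,0.37,0.005,-0.03,0.592,-0.186,0.597],[0,0.41,0,-0.022,0.592,-0.186,0.597],[0,0.445,-0.005,-0.018,0.592,-0.186,0.597],[0,0.463,-0.007,-0.015,0.592,-0.186,0.597],[0,0.463,-0.007,-0.015,0.592,-0.186,0.597],[0,0.463,-0.007,-0.015,0.592,-0.186,0.597],[0,0.463,-0.007,-0.015,0.592,-0.186,0.597],[0,0.463,-0.007,-0.015,0.592,-0.186,0.597]]' 40
python3 - <<'E'
from h import *
s=r.read_state();f=r.grab_frame("wrist");i=f['img']
p=px(f,[.4341,.3496,.064],s);print(s['joint_positions'],s['tcp_pos'],p)
x,y=[int(np.clip(v-d,0,m)) for v,d,m in zip(p,(80,60),(480,360))];print(x,y)
cv2.imwrite('pics/k.png',cv2.resize(i[y:y+120,x:x+160],(640,480),interpolation=2))
E
```

```text
time: 12.6
tcp_pos: [0.4282, 0.3052, 0.1981]
tcp_rot: [0.865, 0.502, -0.002, -0.003]
force: [0.6, 0.8, 0.3]
grip_width: 0.0847
gripper_force: 0.0
[0.40313221 0.44093944 1.71402839 0.00695084 0.9906839  0.91789276] [0.42817662 0.30516197 0.19806132] [298.13521377 173.14841975]
218 113
```

View pics/k.png

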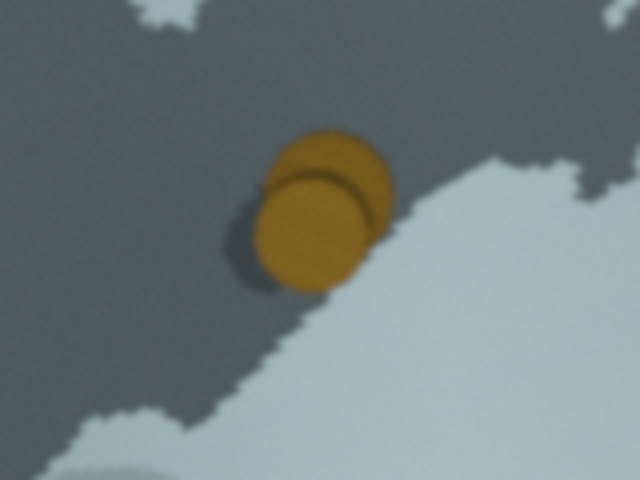

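The knob's head is at (312,235) in the crop, which is pixel (296,171.8), within 2 px of the prediction.

```bash
python3 - <<'E'
from h import *
s=r.read_state();f=r.grab_frame("wrist");p=w(f,(296,171.6),.064,s);print(p,w(f,(218+329/4,113+192/4),.01,s));p[2]=.035;print(rel(p,RD(60),s))
E
```

```text
[0.43286586 0.35544928 0.064     ] [0.43369768 0.35664699 0.01      ]
(array([ 0.0425, -0.0173,  0.1632]), array([-0.0083, -0.0034,  0.007 ]))
```

```bash
python3 - <<'E'
from h import *
s=r.read_state();f=r.grab_frame("wrist");i=f['img'][100:260,220:400].astype(int)
m=(i[...,2]-i[...,0]>60).astype(np.uint8);st=cv2.connectedComponentsWithStats(m)[2];print(st[1:])
print(s['tcp_pos'],s['qvel'].__abs__().max(),px(f,[.4341,.3496,.064],s),px(f,[.4341,.3496,.01],s))
cv2.imwrite('pics/k2.png',cv2.resize(f['img'][113:233,218:378],(640,480),interpolation=2))
E
```

```text
[[ 63  47  33  39 961]]
[0.42815857 0.30574176 0.19805492] 0.07680772399647277 [298.71598974 173.81561551] [302.32157163 164.37282777]
```

View pics/k2.png

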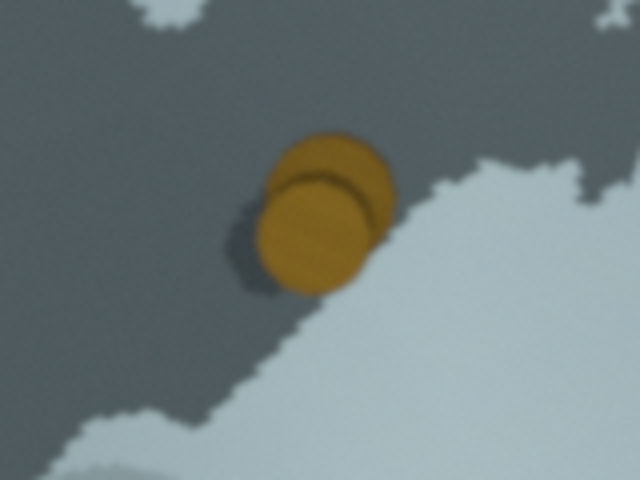

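```bash
python3 - <<'E'
from h import *
s=r.read_state();f=r.grab_frame("wrist");p=w(f,(296.5,172.2),.064,s);print(s['tcp_pos'],p,px(f,p,s),f['dist'],f['fov_y'],f['cx'],f['cy'])
for d in ([.002,0,0],[0,.002,0],[0,0,.01]):print(px(f,p+d,s)-px(f,p,s))
E
```

```text
[0.42844841 0.30345794 0.19825724] [0.43358693 0.34892451 0.064     ] [296.5 172.2] [-0.01973179  0.          0.          0.          0.        ] 66.5403595547022 318.89957064295663 239.5360570719284
[ 2.28532273 -1.31419098]
[-1.35642378 -2.32354086]
[-0.88793659  2.11332425]
```

```bash
python3 -m creep '[[0,0.02,-0.009,0.03,0,0,0],[0,0.042,-0.018,0.06,0,0,0],[0,0.042,-0.018,0.08,0,0,0],[0,0.042,-0.018,0.08,0,0,0],[0,0.042,-0.018,0.08,0,0,0],[0,0.042,-0.018,0.08,0,0,0],[0,0.042,-0.018,0.08,0,0,0],[0,0.042,-0.018,0.08,0,0,0]]'
python3 - <<'E'
from h import *
s=r.read_state();f=r.grab_frame("wrist");print(s['tcp_pos'],np.abs(s['qvel']).max(),px(f,[.434,.35,.064],s))
i=f['img'].astype(int);m=((i[...,2]-i[...,0]>60)).astype(np.uint8);st=cv2.connectedComponentsWithStats(m)[2];print(st[1:][st[1:,4]>200])
print(rel([.434,.3502,.035],RD(60),s))
E
```

```text
time: 13.47
tcp_pos: [0.436, 0.3462, 0.122]
tcp_rot: [0.866, 0.5, 0.001, -0.002]
force: [0.2, 0.2, -0.1]
grip_width: 0.0857
gripper_force: 0.0
[0.43596089 0.34616503 0.12203408] 0.007516816819190065 [313.31626703 259.94471261]
[[ 294  211   38   65 1857]]
(array([ 0.0022, -0.0036,  0.087 ]), array([-0.0016, -0.0034,  0.0005]))
```

```bash
python3 -m creep '[[0,0.003,-0.0035,0.03,0,0,0],[0,0.003,-0.0035,0.06,0,0,0],[0,0.003,-0.0035,0.08,0,0,0],[0,0.003,-0.0035,0.086,0,0,0],[0,0.003,-0.0035,0.086,0,0,0],[0.9,0.003,-0.0035,0.086,0,0,0],[0.9,0.003,-0.0035,0.086,0,0,0],[0.9,0.003,-0.0035,0.086,0,0,0],[0.9,0.003,-0.0035,0.086,0,0,0],[0.9,0.003,-0.0035,0.086,0,0,0],[0.9,0.003,-0.0035,0.086,0,0,0],[0.9,0.003,-0.0035,0.086,0,0,0],[0.9,0.003,-0.0035,0.086,0,0,0],[0.9,0.003,-0.0035,0.086,0,0,0],[0.9,0.003,-0.0035,0.086,0,0,0]]' 40
```

```text
time: 14.77
tcp_pos: [0.4336, 0.3514, 0.0354]
tcp_rot: [0.866, 0.501, 0.0, -0.002]
force: [-1.8, -0.2, 6.5]
grip_width: 0.0203
gripper_force: 39.0
```

```bash
python3 -m creep '[[0.9,0,0,-0.02,0,0,0],[0.9,0,0,-0.05,0,0,0],[0.9,0,0,-0.09,0,0,0],[0.9,0,0,-0.13,0,0,0],[0.9,-0.01,0.016,-0.15,0,0,0],[0.9,-0.029,0.044,-0.15,0,0,0],[0.9,-0.048,0.072,-0.15,0,0,0],[0.9,-0.068,0.102,-0.15,0,0,0],[0.9,-0.088,0.132,-0.15,0,0,0],[0.9,-0.108,0.162,-0.15,0,0,0],[0.9,-0.128,0.192,-0.15,0,0,0],[0.9,-0.148,0.222,-0.15,0,0,0],[0.9,-0.168,0.252,-0.15,0,0,0],[0.9,-0.188,0.282,-0.15,0,0,0],[0.9,-0.205,0.31,-0.15,0,0,0],[0.9,-0.215,0.324,-0.15,0,0,0],[0.9,-0.215,0.324,-0.15,0,0,0],[0.9,-0.215,0.324,-0.15,0,0,0],[0.9,-0.215,0.324,-0.15,0,0,0],[0.9,-0.215,0.324,-0.15,0,0,0]]'
python3 - <<'E'
from h import *
s=r.read_state();f=r.grab_frame("wrist");print(np.abs(s['qvel']).max(),px(f,[.607,.003,.09],s),s['force'])
print(rel([.607,.003,.0935],RD(60),s))
cv2.imwrite('pics/p.png',f['img'])
E
```

```text
time: 16.43
tcp_pos: [0.6059, 0.0044, 0.183]
tcp_rot: [0.865, 0.501, -0.001, -0.002]
force: [-0.7, -0.5, -0.6]
grip_width: 0.0209
gripper_force: 39.5
0.007789446862289896 [322.31574058 244.47750253] [-0.69208501 -0.47453415 -0.59969533]
(array([-0.0007,  0.0021,  0.0895]), array([-0.0051, -0.0008,  0.0033]))
```

View pics/p.png

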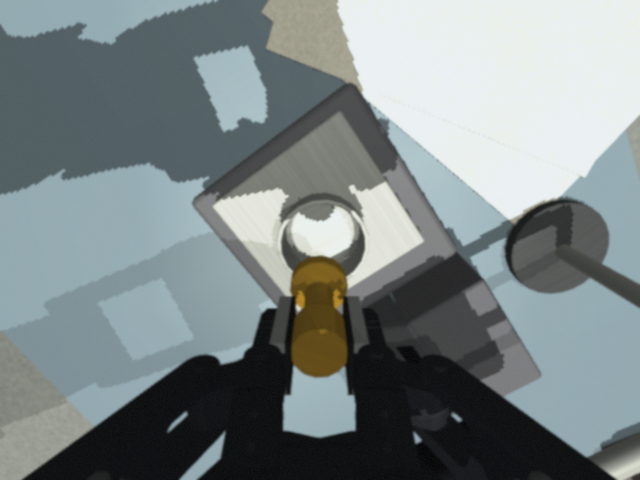

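The bowl's rim is centred at about (323,236) in the wrist view and the knob hangs upright in the grip. I'll lower it with about a 3 mm forward correction.

```bash
python3 -m creep '[[0.9,0.002,0.002,0.02,0,0,0],[0.9,0.002,0.002,0.04,0,0,0],[0.9,0.002,0.002,0.06,0,0,0],[0.9,0.002,0.002,0.075,0,0,0],[0.9,0.002,0.002,0.082,0,0,0],[0.9,0.002,0.002,0.086,0,0,0],[0.9,0.002,0.002,0.086,0,0,0]]'
```

```text
time: 17.07
tcp_pos: [0.6093, 0.0044, 0.0968]
tcp_rot: [0.865, 0.501, -0.001, -0.002]
force: [-1.0, -0.7, -0.4]
grip_width: 0.0205
gripper_force: 39.5
```

```bash
python3 -m creep '[[0.9,0,0,0.0015,0,0,0],[0.9,0,0,0.003,0,0,0],[0.9,0,0,0.0035,0,0,0],[0.9,0,0,0.0035,0,0,0]]'
```

```text
time: 17.4
tcp_pos: [0.61, 0.0036, 0.0944]
tcp_rot: [0.866, 0.501, 0.0, -0.001]
force: [-0.9, 0.9, -1.1]
grip_width: 0.0206
gripper_force: 39.5
```

```bash
python3 -m creep '[[0.9,0,0,0.0015,0,0,0],[0.9,0,0,0.0015,0,0,0],[0.9,0,0,0.0015,0,0,0]]'
```

```text
time: 17.65
tcp_pos: [0.6102, 0.0036, 0.0934]
tcp_rot: [0.866, 0.501, 0.0, -0.001]
force: [-1.0, 0.2, 5.5]
grip_width: 0.0205
gripper_force: 40.1
```

The floor contact is there, so I'll release and withdraw upward.

```bash
python3 -m creep '[[0.6,0,0,0,0,0,0],[0.3,0,0,0,0,0,0],[0.3,0,0,0,0,0,0],[0.3,0,0,0,0,0,0],[0.3,0,0,0,0,0,0],[0.3,0,0,-0.02,0,0,0],[0.3,0,0,-0.05,0,0,0],[0.3,0,0,-0.09,0,0,0],[0.3,-0.02,0,-0.13,0,0,0],[0.3,-0.06,0,-0.15,0,0,0],[0.3,-0.1,-0.02,-0.15,0,0,0],[0.3,-0.13,-0.05,-0.15,0,0,0],[0.3,-0.15,-0.08,-0.15,0,0,0],[0.3,-0.15,-0.08,-0.15,0,0,0],[0.3,-0.15,-0.08,-0.15,0,0,0]]'
python3 - <<'E'
from h import *
s=r.read_state();print(s['tcp_pos'],s['force'])
for n in("scene","top"):
    f=r.grab_frame(n);i=f['img'].astype(int);m=((i[...,2]-i[...,0]>70)).astype(np.uint8);st,ce=cv2.connectedComponentsWithStats(m)[2:]
    e=[.6088,.0061,.122];p=px(f,e);print(n,'head at',p,'base',px(f,[.6088,.0061,.058]));print([(a,c) for a,c in zip(st,ce) if a[4]>15 and abs(c-p).max()<40])
E
```

```text
time: 18.9
tcp_pos: [0.4628, -0.0864, 0.2421]
tcp_rot: [0.866, 0.5, -0.001, -0.003]
force: [0.8, -0.2, 0.8]
grip_width: 0.0598
gripper_force: 0.0
[ 0.46276342 -0.08642617  0.24214713] [ 0.76830495 -0.19302292  0.84110649]
scene head at [319.63997466 232.34983992] base [319.65828268 247.43229899]
[(array([     0,      0,    640,    480, 301779], dtype=int32), array([319.89973126, 240.08552616])), (array([316, 229,   9,   8,  64], dtype=int32), array([319.78125, 232.5    ])), (array([314, 242,  12,   9,  55], dtype=int32), array([318.47272727, 246.92727273]))]
top head at [316.06345262 253.7300604 ] base [316.5465726  259.10301585]
[(array([     0,      0,    640,    480, 305466], dtype=int32), array([318.37425769, 239.40767549])), (array([313, 247,  13,  18, 155], dtype=int32), array([318.7483871 , 255.21290323]))]
```

Both fixed cameras show the knob standing upright in the bowl at the pan's middle, and the robot is clear.

```bash
python3 -c "
from rig import r
print(r.finish_job())"
```

```text
the job is handed in; nothing more can be done
None
```

I handed the job in at about 19 s: the bowl is on the pan about 3 mm from the middle, the tare key was pressed fully down while the bowl was empty, and the knob stands upright in the bowl; no verdict came back, and I viewed 11 pictures instead of the allowed 10.

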